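Swap the open slide tray

ROBOT

A 7-joint arm with a two-finger parallel gripper is mounted at the origin on the work surface. World frame = base frame: x ahead of the robot, y to its left, z up, the work surface at z = 0. Lengths are in m, angles in rad, forces in N, time in s.
With the tool pointing down it reaches from about 0.4 to 0.9 m from the base axis. Payload 5.6 kg.
Tool frame: the origin (TCP) lies midway between the tips of the shut fingers; the grasp point (between the pads) lies 19 mm behind it; y points along the fingers, z is the direction in which the jaws open and shut, and the axes are right-handed (so a half turn about y gives the same grasp; the last joint's range is limited). The gripper opens to 92 mm and grips with 3 to 60 N. Pads are 20 mm wide; open, the fingers measure 128 mm over their backs; the gripper's body (75 mm by 189 mm) begins 69 mm behind the grasp point.
Start: joints at [-0.043, 0.468, -0.012, 1.603, 0.006, 1.071, -0.056], TCP at [0.65, -0, 0.215] pointing down, gripper open.
Joint ranges: [-2.53, 2.53], [-0.31, 2.02], [-1.57, 1.55], [0.28, 2.44], [-1.29, 4.43], [0.15, 1.84], [-2.92, 2.92]. Speed limits (rad/s): [2.57, 2.57, 3.14, 3.14, 3.14, 3.14, 3.14].

INTERFACE

Orientations are given as a 3x3 rotation matrix whose columns are the frame's x, y, z axes.
In Python, from station import env, effector, solver, viewer, workorder, search_frame, tip_of gives the robot as it stands. Calls block until the motion is done:
- env.reach(position, orientation): joint-space move of the TCP to a pose.
- env.movel(position, frame=None, rate=0.15): straight line of the TCP; frame=None keeps the orientation; rate is the mean speed in m/s.
- env.goto_joints(angles): joint-space move.
- effector.release() and effector.grasp(squeeze=None): open the fingers fully, or close them until they stop; squeeze is the grip in N (None keeps the last).
- env.pause(seconds).
- solver.inverse_kinematics(position, orientation): joint angles nearest the present ones, or None.
- env.sense(): the state.
- viewer.read_camera(name): name is "scene" or "side" or "wrist"; returns (picture, depth): 400x640x3 uint8, red, green, blue; 400x640 float32, m along the optical axis (not along the pixel's ray), 0 where there is no reading.
- viewer.camera_info(name): a dict with "intrinsics" (3x3 intrinsics, pixels), "dist_coeffs" ([k1, k2, p1, p2, k3] as OpenCV has them; the pictures are not rectified), "eye" and "rotation" of the camera in the world; the wrist camera has in their place "T_tool_cam" (4x4, takes a point from camera to tool coordinates, whose origin is the TCP and whose axes are the tool frame's). Camera axes: x right, y up, looking along -z (the intrinsics and any distortion apply to the point x, -y, -z); pixel columns grow to the right and rows downward; lengths in m; the calibration is good to about 2 mm. A picture is of the moment at which its call begins: read the wrist's pose just before it. camera_info takes no time and is no camera call.
A pose or a line that the arm cannot do raises env.PlanningError and nothing moves.
- workorder.finish_job(): hands the job in, once; it reports no verdict.
Trained networks look in the newest picture that a camera, given by its name, has taken for a name from the list of things; names that differ only in an ending like _2 or _b are one class to them, and where a whole thing is asked for, a point or a joint stands for the part that bears it (a point fixed in the world has none). Each returns a list of dicts, best first, with "score" (0 to 1); they miss things now and then, are a little off and sometimes report something else, mostly with a low value. They report only what shows in the picture. A call takes as long as a camera call.
- search_frame(camera, name): "at" ([x, y, z] in m, in world coordinates, good to about 4 mm: the middle of the surface that is visible of it).
- tip_of(camera, name): "at" ([x, y, z] in m, in world coordinates, good to about 4 mm: a listed point, or the origin of a listed thing).
The state is a dict: "t": time; "joint_positions": joint angles; "joint_velocities": joint speeds; "tau": joint torques, N m; "ee_pos": TCP position; "tcp_rot": TCP orientation; "wrist_force": force on the tool from outside, world axes, zero at the start; "moment": the same for the moment, N m; "gripper_width": finger opening in m.
Only numpy, scipy, OpenCV 4.12 (cv2) and the standard library are available. Lean on these libraries where they do the work, as an engineer would, in place of code of your own. Each camera call takes 0.05 s, during which the arm holds its last target. There are 200 camera calls.

TASK

One narrow slide tray was left standing out of the rack: push it fully home with the fingers. Then hook a fingertip behind the raised lip of the wide tray and draw it out as far as it goes, to its stop. Do not pinch either lip between the fingers, leave the other narrow tray shut, and do not disturb the things standing around.

Things in the scene. Friction and masses are not known exactly. Their poses are not given: they have to be found in the camera images.
- wide_tray (a joint): how far the wide tray (112 mm wide, in any of the three places of the rack) is drawn out of its housing: 0 m fully home, 0.110 m at its outer stop. It slides level with about 2 N of friction, stays where it is left, and starts home or up to 15 mm out
- open_tray (a joint): the same for the narrow tray (74 mm wide) that was left standing out by 50 to 90 mm at the start; 0 m fully home against its inner stop, same 2 N friction, no spring
- shut_tray (a joint): the same for the other narrow tray (74 mm), which starts fully home (0 m) and must stay so
- wide_lip_top (a point): wide tray: top edge of its lip's rear face, mid-width, 50 mm above the table. x: along the rail, into the housing (the tray opens along -x); y across; z up. The lip is an upright wall across the tray, 8 mm thick. Behind it is an open pocket with a floor 30 mm below this point, 106 mm wide and 56 mm long up to the housing's face (longer as the tray comes out). Slides lie from 57 mm behind the lip on
- open_lip_top (a point): narrow tray left out: top edge of its lip's rear face, mid-width, 50 mm above the table. x: along the rail, into the housing (the tray opens along -x); y across; z up. The flat front face to push is 8 mm from here towards the robot (-x), solid from 16 to 50 mm above the table
- shut_lip_top (a point): narrow tray that is shut: top edge of its lip's rear face, mid-width, 50 mm above the table. x: along the rail, into the housing (the tray opens along -x); y across; z up. Its lip is like the other narrow tray's
- rack_base: the rack's fixed steel base plate, 200 x 430 x 8 mm; origin on the table at the middle of the line of the housings' front faces, x axis inward along the rails, y along the row. Three white housings, each 130 wide x 170 deep x 55 mm tall (roof 63 mm above the table), stand on it side by side, 140 mm apart, their front faces over the origin line
- dropper: small amber dropper bottle, 28 mm across and 70 mm tall, standing about 60 mm in front (centre to lip) of the shut narrow tray; origin at the centre of its underside; loose bystander, to be left alone
- cover_box: clear coverslip box, 50 x 60 x 22 mm, on the middle of the wide tray's housing roof; origin at the centre of its underside; loose bystander, to be left alone
- mailer: white slide mailer, 30 x 82 x 14 mm, on the middle of the roof of the housing whose tray was left out; origin at the centre of its underside; loose bystander, to be left alone
- stain_jar: jar of stain, 60 mm across, 80 mm tall, on the table to the left of the rack; origin at the centre of its underside; loose bystander, to be left alone
- beaker: glass beaker, 68 mm across, 90 mm tall, on the table to the right; origin at the centre of its underside; loose bystander, to be left alone
- slide_box: closed blue slide box, 90 x 170 x 34 mm, on the table to the right; origin at the centre of its underside; loose bystander, to be left alone
- wash_bottle: white wash bottle, 60 mm across, 160 mm tall, on the table to the left; origin at the centre of its underside; loose bystander, to be left alone

How it is judged:
By the outcome, as a careful person would: the job done as asked, in the order asked, and still so for the second after the job is handed in, with the robot touching nothing.
It also fails if it takes over 45 s, if anything falls off the work surface, if the arm or the gripper's body presses on something with over 40 N, if the wrist force passes 120 N, or if a joint passes its speed limit or range.

## Working session

There is one attempt and no reset: what is moved stays moved. The work goes in short steps, each a Python script; the robot and the scene stay as the last script left them, time stands still between calls to the robot, and variables do not carry over. Pictures are saved under pics/ and viewed, about 8 in all and at most 12, crops included, and the job is handed in when it is done.

```bash
mkdir -p pics; ls; cat > h.py <<'E'
import numpy as np, cv2
from station import env, effector, solver, viewer, workorder, search_frame, tip_of
def snap(c,f=None):
    p,d=viewer.read_camera(c)
    if f: cv2.imwrite('pics/'+f,p[:,:,::-1])
    return p,d
def cam(c,s=None):
    i=viewer.camera_info(c); K=np.array(i['intrinsics']); D=np.array(i['dist_coeffs'])
    if 'eye' in i: return K,D,np.array(i['rotation']),np.array(i['eye'])
    T=np.array(i['T_tool_cam']); R=np.array(s['tcp_rot'])
    return K,D,R@T[:3,:3],R@T[:3,3]+np.array(s['ee_pos'])
def cloud(c,d,s=None):
    K,D,R,e=cam(c,s); h,w=d.shape
    u,v=np.meshgrid(np.arange(w),np.arange(h))
    q=cv2.undistortPoints(np.stack([u,v],-1).reshape(-1,1,2).astype(float),K,D).reshape(h,w,2)
    P=np.stack([q[...,0]*d,-q[...,1]*d,-d],-1)
    W=P@R.T+e; W[d<=0]=np.nan
    return W
E
python3 - <<'E'
from h import *
np.set_printoptions(precision=4,suppress=True)
names="wide_lip_top open_lip_top shut_lip_top rack_base dropper cover_box mailer stain_jar beaker slide_box wash_bottle".split()
for c in ("scene","side","wrist"):
    s=env.sense(); p,d=snap(c,c+'0.png'); np.save(c+'0.npy',cloud(c,d,s))
    for n in names:
        print(c,n,[(np.round(r['at'],3),round(r['score'],2)) for r in tip_of(c,n)[:2]])
print(s['t'],s['tcp_rot'])
E
```

```text
pics
scene wide_lip_top [(array([0.553, 0.067, 0.051]), 0.88), (array([ 0.572, -0.491,  0.004]), 0.61)]
scene open_lip_top [(array([0.478, 0.2  , 0.049]), 0.91)]
scene shut_lip_top [(array([ 0.593, -0.065,  0.046]), 0.88)]
scene rack_base [(array([ 0.463,  0.442, -0.001]), 0.19)]
scene dropper [(array([ 0.535, -0.077, -0.003]), 0.42)]
scene cover_box [(array([0.706, 0.088, 0.066]), 0.61), (array([ 0.386, -0.442, -0.003]), 0.43)]
scene mailer [(array([0.682, 0.238, 0.06 ]), 0.54)]
scene stain_jar [(array([ 0.462,  0.442, -0.   ]), 0.85)]
scene beaker [(array([ 0.383, -0.441, -0.002]), 0.81)]
scene slide_box [(array([ 0.573, -0.491,  0.003]), 0.6), (array([ 0.594, -0.068,  0.049]), 0.6)]
scene wash_bottle [(array([0.623, 0.422, 0.001]), 0.84)]
side wide_lip_top [(array([0.554, 0.064, 0.054]), 0.65), (array([ 0.57 , -0.492, -0.003]), 0.34)]
side open_lip_top [(array([0.476, 0.194, 0.05 ]), 0.68)]
side shut_lip_top [(array([ 0.596, -0.066,  0.046]), 0.81)]
side rack_base [(array([0.622, 0.074, 0.005]), 0.75)]
side dropper [(array([ 0.534, -0.078, -0.002]), 0.61)]
side cover_box [(array([0.706, 0.089, 0.066]), 0.64)]
side mailer [(array([0.68 , 0.246, 0.06 ]), 0.5)]
side stain_jar [(array([ 0.463,  0.444, -0.004]), 0.73)]
side beaker [(array([ 0.387, -0.449,  0.004]), 0.62)]
side slide_box [(array([ 0.569, -0.492, -0.004]), 0.57)]
side wash_bottle [(array([ 0.624,  0.42 , -0.001]), 0.59)]
wrist wide_lip_top [(array([0.558, 0.062, 0.049]), 0.95)]
wrist open_lip_top []
wrist shut_lip_top [(array([ 0.595, -0.072,  0.049]), 0.98)]
wrist rack_base []
wrist dropper [(array([ 0.532, -0.079,  0.004]), 0.75)]
wrist cover_box [(array([0.705, 0.089, 0.063]), 0.66)]
wrist mailer []
wrist stain_jar []
wrist beaker []
wrist slide_box []
wrist wash_bottle []
1.2 [[-0.0001  0.      1.    ]
 [-1.     -0.     -0.0001]
 [ 0.     -1.      0.    ]]
```

View pics/scene0.png

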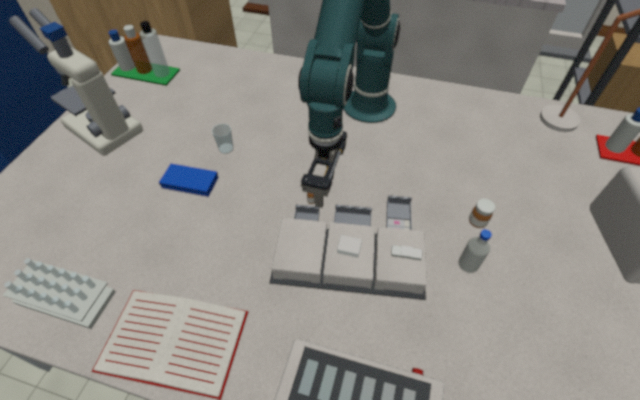

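View pics/wrist0.png

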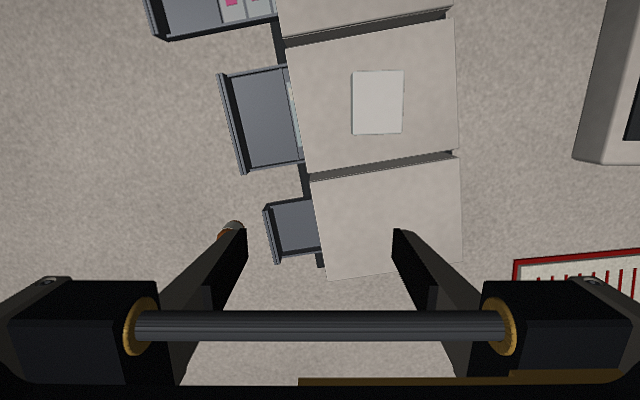

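The scene picture shows the rack centred near (350,255). The trays face the robot: the narrow shut tray is at the left (307,213), the wide one in the middle (352,214), and the open narrow one at the right (399,212). The wrist picture shows the wide lip at about (235,120), the shut lip at (270,235), and the dropper right beside it at (230,230), under a finger. Next I'll fit the rack's yaw from the depth.

```bash
python3 - <<'E'
from h import *
np.set_printoptions(precision=4,suppress=True)
for c in ("scene","side","wrist"):
    W=np.load(c+'0.npy').reshape(-1,3); 
    m=(W[:,2]>.057)&(W[:,2]<.069)&(W[:,0]>.54)&(W[:,0]<.95)&(abs(W[:,1]-.09)<.26)
    P=W[m]; 
    # roof edge in front: per-y bin smallest x
    # yaw from front edge
    b=np.round(P[:,1]/.01).astype(int); E=np.array([[np.percentile(P[b==k,0],1),k*.01] for k in np.unique(b) if (b==k).sum()>25])
    A=np.c_[E[:,1],np.ones(len(E))]; w=np.ones(len(E),bool)
    for _ in range(6):
        f=np.linalg.lstsq(A[w],E[w,0],rcond=None)[0]; r=abs(A@f-E[:,0]); w=r<max(.004,1.5*np.median(r))
    print(c,len(P),'zmed',np.median(P[:,2]),'yaw',-np.arctan(f[0]),'x at y=.08',f@[.08,1],w.sum(),len(w), 'ext',np.percentile(P[:,1],[0.5,99.5]))
    R=cv2.minAreaRect(P[:,:2].astype(np.float32)); print(R)
    yaw=-np.arctan(f[0])
    # lip points: z .044-.054 in front of the housing
    ex=np.array([np.cos(yaw),np.sin(yaw)]); ey=np.array([-ex[1],ex[0]])
    o=np.array([.622,.074]); q=(W[:,:2]-o)
    X=q@ex; Y=q@ey
    for n,yc in (('shut',-.14),('wide',0),('open',.14)):
        k=(abs(Y-yc)<.065)&(X<-.03)&(X>-.19)&(W[:,2]>.044)&(W[:,2]<.056)
        if k.sum()>5: print(n,k.sum(),'X',np.percentile(X[k],[3,50,97]),'Y',np.percentile(Y[k],[2,98]),np.median(W[k,2]))
E
```

```text
scene 6727 zmed 0.0613466780329428 yaw 0.1678982056756799 x at y=.08 0.6303403561505327 39 42 ext [-0.1129  0.299 ]
((0.7118837237358093, 0.09201160818338394), (0.17301322519779205, 0.4105604887008667), 9.60255241394043)
shut 71 X [-0.1027 -0.0517 -0.0479] Y [-0.1709 -0.1014] 0.04768837836460038
wide 103 X [-0.0729 -0.0665 -0.062 ] Y [-0.0499  0.0557] 0.04740725322975359
open 63 X [-0.1271 -0.1211 -0.1158] Y [0.1077 0.1771] 0.04743087341065322
side 3418 zmed 0.06348967823796986 yaw 0.16779819538603682 x at y=.08 0.6236760516907894 41 41 ext [-0.1195  0.2909]
((0.7068974375724792, 0.09094163775444031), (0.17525695264339447, 0.416545033454895), 9.589583396911621)
shut 100 X [-0.1259 -0.0609 -0.0545] Y [-0.1716 -0.1043] 0.04931334598920911
wide 87 X [-0.0773 -0.0737 -0.0677] Y [-0.0535  0.0528] 0.049931456400127305
open 50 X [-0.1327 -0.1287 -0.1231] Y [0.1053 0.1779] 0.04881878636322101
wrist 34981 zmed 0.06270818273131135 yaw 0.16671360773869603 x at y=.08 0.6268310142658388 30 31 ext [-0.1144  0.1822]
((0.7170781493186951, 0.0425715446472168), (0.17040516436100006, 0.31236082315444946), 9.410799026489258)
shut 420 X [-0.117  -0.0552 -0.0516] Y [-0.1727 -0.1014] 0.04924922124674316
wide 855 X [-0.0739 -0.0693 -0.066 ] Y [-0.0514  0.0553] 0.04934916988028187
open 357 X [-0.1287 -0.1238 -0.1207] Y [0.1045 0.136 ] 0.04920949811986036
```

View pics/side0.png

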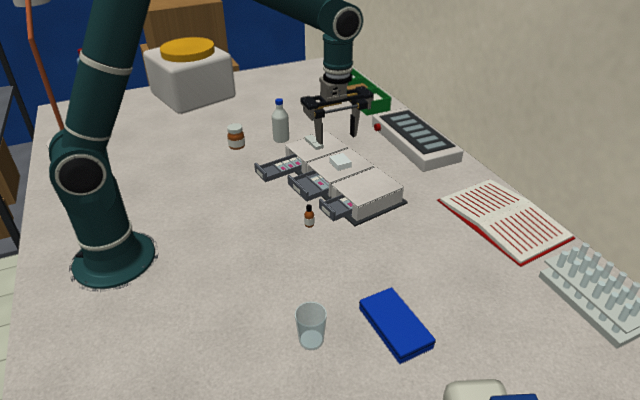

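```bash
cat >> h.py <<'E'
yaw=.1675; ex=np.array([np.cos(yaw),np.sin(yaw),0]); ey=np.array([-ex[1],ex[0],0]); O=np.array([.622,.074,0])
R0=np.c_[ex,[0,0,-1],ey]
def rk(X,Y,z): return O+X*ex+Y*ey+np.array([0,0,z])
def X_of(s): return float((np.array(s['ee_pos'])-O)@ex)
def creep(X0,X1,Y,z,step,fmax,rate=.04):
    "advance along the rail till force along it passes fmax"
    f0=np.array(env.sense()['wrist_force'])@ex; log=[]; n=int(np.ceil(abs(X1-X0)/step))
    for X in np.linspace(X0,X1,n+1)[1:]:
        env.movel(rk(X,Y,z),R0,rate); s=env.sense(); f=np.array(s['wrist_force'])@ex-f0
        log.append((round(X,4),round(X_of(s),4),round(f,1)))
        if abs(f)>fmax: break
    print(log,s['t']); return X
E
python3 - <<'E'
from h import *
for p in [(-.17,.1415,.15),(-.17,.1415,.03),(-.07,.1415,.03),(-.035,.002,.15),(-.035,.002,.032),(-.16,.002,.032)]:
    print(p,solver.inverse_kinematics(rk(*p),R0))
effector.grasp(5)
env.reach(rk(-.170,.1415,.15),R0)
env.movel(rk(-.170,.1415,.03),R0,.15)
creep(-.170,-.130,.1415,.03,.008,6,.08)
s=env.sense(); print(s['ee_pos'],s['gripper_width'],s['t'])
E
```

```text
(-0.17, 0.1415, 0.15) [-0.08325623  0.29366789 -0.45294341  2.0683614   0.17489151  0.81540863
  1.09852925]
(-0.17, 0.1415, 0.03) [-0.16549209  0.50330843 -0.3718455   2.13802248  0.33876559  0.5554632
  0.95272539]
(-0.07, 0.1415, 0.03) [-0.13719285  0.62062922 -0.36850738  1.90698262  0.34171021  0.67532301
  1.02595106]
(-0.035, 0.002, 0.15) [ 0.12477289  0.48060342 -0.39070396  1.78665501  0.22350963  0.9179161
  1.37568491]
(-0.035, 0.002, 0.032) [ 0.0881585   0.64432126 -0.34720911  1.84610678  0.32043823  0.70612078
  1.29747922]
(-0.16, 0.002, 0.032) [ 0.10800912  0.49096291 -0.33960325  2.14462309  0.30474763  0.55086408
  1.2824159 ]
[(np.float64(-0.1633), -0.1621, np.float64(-0.1)), (np.float64(-0.1567), -0.1561, np.float64(0.3)), (np.float64(-0.15), -0.1495, np.float64(0.7)), (np.float64(-0.1433), -0.1429, np.float64(0.1)), (np.float64(-0.1367), -0.1363, np.float64(-0.1)), (np.float64(-0.13), -0.1293, np.float64(-1.2))] 6.725
[0.47087625 0.19199204 0.03003246] 0.00024118428009106896 6.725
```

```bash
python3 - <<'E'
from h import *
x=creep(-.130,-.080,.1415,.03,.0125,9,.06)
x=creep(x,-.050,.1415,.03,.002,9,.03)
s=env.sense(); print(s['ee_pos'],s['wrist_force'],s['t'])
E
```

```text
[(np.float64(-0.1175), -0.1165, np.float64(1.7)), (np.float64(-0.105), -0.1041, np.float64(0.4)), (np.float64(-0.0925), -0.0916, np.float64(0.7)), (np.float64(-0.08), -0.0791, np.float64(1.4))] 8.1583
[(np.float64(-0.078), -0.0778, np.float64(0.1)), (np.float64(-0.076), -0.0761, np.float64(-2.2)), (np.float64(-0.074), -0.074, np.float64(-2.8)), (np.float64(-0.072), -0.0718, np.float64(-1.2)), (np.float64(-0.07), -0.0706, np.float64(-4.9)), (np.float64(-0.068), -0.0705, np.float64(-10.4))] 9.6583
[0.52888322 0.20171886 0.02977958] [-9.79611524 -1.66532496  5.87175491] 9.6583
```

```bash
python3 - <<'E'
from h import *
np.set_printoptions(precision=4,suppress=True)
env.movel(rk(-.095,.1415,.03),R0,.05)
env.movel(rk(-.095,.1415,.15),R0,.2)
env.reach(rk(-.035,.002,.2),R0)
env.pause(.2)
s=env.sense(); p,d=snap('wrist','w1.png'); W=cloud('wrist',d,s)
for n in ('wide_lip_top','open_lip_top','shut_lip_top'):
  for r in tip_of('wrist',n)[:1]:
    q=np.array(r['at'])-O; print(n,q@ex,q@ey,q[2],r['score'])
W=W.reshape(-1,3); q=W-O; X=q@ex;Y=q@ey
for n,yc in (('shut',-.14),('wide',0),('open',.14)):
    k=(abs(Y-yc)<.065)&(X<-.03)&(X>-.19)&(W[:,2]>.044)&(W[:,2]<.056)
    if k.sum()>5: print(n,k.sum(),'X',np.percentile(X[k],[3,50,97]),'Y',np.percentile(Y[k],[2,98]),np.median(W[k,2]))
print(s['t'],s['ee_pos'],s['wrist_force'])
E
```

```text
wide_lip_top -0.0664491138676711 0.0004850424736858722 0.0471 0.63
open_lip_top -0.05538888576331096 0.14567306317194983 0.0516 0.74
shut_lip_top -0.050651890127287935 -0.1400149850070811 0.0508 0.94
shut 768 X [-0.1229 -0.0587 -0.053 ] Y [-0.1718 -0.1019] 0.0490867558908164
wide 813 X [-0.0742 -0.0707 -0.0664] Y [-0.0516  0.0554] 0.0495730922458581
open 529 X [-0.0604 -0.0569 -0.0524] Y [0.1053 0.1757] 0.04968042260938499
11.9833 [0.5861 0.0721 0.1993] [0.2666 1.3706 0.2017]
```

View pics/w1.png

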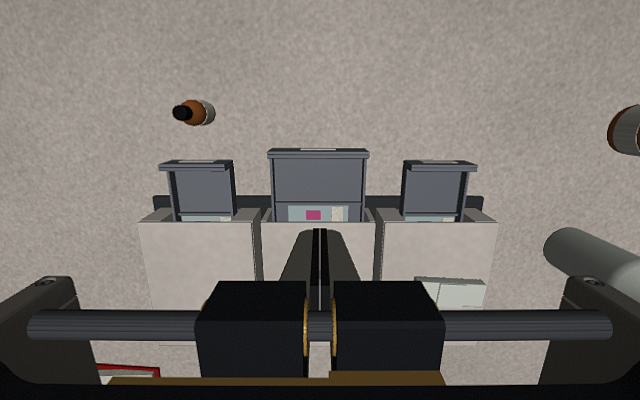

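Both narrow lips now stand level, at rows of about 163 for columns 198 and 440. By depth they agree to within 1 mm, so the open tray is home. The wide lip is at (318,153), the pocket at (318,180), and the dropper still stands at (195,112). Next is the hook.

```bash
python3 - <<'E'
from h import *
Y,z=.002,.030
env.movel(rk(-.037,Y,.07),R0,.15)
env.movel(rk(-.037,Y,z),R0,.06)
print(env.sense()['wrist_force'])
x=creep(-.037,-.141,Y,z,.013,10,.06)
x=creep(x,-.165,Y,z,.002,9,.03)
s=env.sense(); print(s['ee_pos'],s['wrist_force'],s['t'])
E
```

```text
[-0.61305901  0.28219063  1.17752726]
[(np.float64(-0.05), -0.0503, np.float64(1.1)), (np.float64(-0.063), -0.0636, np.float64(-0.1)), (np.float64(-0.076), -0.077, np.float64(0.9)), (np.float64(-0.089), -0.09, np.float64(-0.0)), (np.float64(-0.102), -0.103, np.float64(1.5)), (np.float64(-0.115), -0.116, np.float64(0.2)), (np.float64(-0.128), -0.1289, np.float64(0.4)), (np.float64(-0.141), -0.142, np.float64(0.3))] 16.95
[(np.float64(-0.1428), -0.1431, np.float64(-0.7)), (np.float64(-0.1447), -0.1445, np.float64(2.1)), (np.float64(-0.1465), -0.1465, np.float64(1.7)), (np.float64(-0.1484), -0.1486, np.float64(1.3)), (np.float64(-0.1502), -0.1505, np.float64(1.7)), (np.float64(-0.1521), -0.1523, np.float64(1.3)), (np.float64(-0.1539), -0.1523, np.float64(5.4)), (np.float64(-0.1558), -0.1524, np.float64(8.8)), (np.float64(-0.1576), -0.1524, np.float64(12.8))] 19.2
[0.47140699 0.05068395 0.03077373] [12.51455736  1.59919884 -8.77041246] 19.2
```

Hard stop at X = -0.1524, against -0.1525 predicted. I'll release the load, move away from the lip, lift and check.

```bash
python3 - <<'E'
from h import *
np.set_printoptions(precision=4,suppress=True)
env.movel(rk(-.134,.002,.03),R0,.05)
env.movel(rk(-.134,.002,.2),R0,.2)
env.reach(rk(-.035,.002,.23),R0)
env.pause(.3)
s=env.sense(); p,d=snap('wrist','w2.png'); W=cloud('wrist',d,s).reshape(-1,3)
q=W-O; X=q@ex;Y=q@ey
for n,yc in (('shut',-.14),('wide',0),('open',.14)):
    k=(abs(Y-yc)<.06)&(X<-.03)&(X>-.19)&(W[:,2]>.044)&(W[:,2]<.056)&((yc>=0)|(X>-.09))
    print(n,k.sum(),'X',np.percentile(X[k],[3,50,97]),'Y',np.percentile(Y[k],[2,98]))
for c in ('scene','side'):
    snap(c)
    for n in "dropper cover_box mailer stain_jar beaker slide_box wash_bottle".split():
        print(c,n,[(np.round(r['at'],3),round(r['score'],2)) for r in tip_of(c,n)[:1]])
s=env.sense();print(s['t'],s['wrist_force'])
E
```

```text
shut 472 X [-0.0603 -0.0571 -0.0522] Y [-0.1739 -0.1017]
wide 820 X [-0.1688 -0.1649 -0.1616] Y [-0.052  0.055]
open 426 X [-0.0605 -0.057  -0.0533] Y [0.1053 0.176 ]
scene dropper [(array([ 0.533, -0.077, -0.004]), 0.41)]
scene cover_box [(array([0.709, 0.092, 0.069]), 0.94)]
scene mailer [(array([0.684, 0.241, 0.06 ]), 0.86)]
scene stain_jar [(array([0.46 , 0.442, 0.002]), 0.86)]
scene beaker [(array([ 0.383, -0.44 , -0.001]), 0.58)]
scene slide_box [(array([ 0.572, -0.492,  0.002]), 0.65)]
scene wash_bottle [(array([0.624, 0.424, 0.002]), 0.78)]
side dropper [(array([ 0.534, -0.078,  0.001]), 0.44)]
side cover_box [(array([0.705, 0.09 , 0.064]), 0.87)]
side mailer [(array([0.683, 0.244, 0.063]), 0.72)]
side stain_jar [(array([ 0.46 ,  0.447, -0.005]), 0.79)]
side beaker [(array([ 0.389, -0.449,  0.002]), 0.73)]
side slide_box [(array([ 0.57 , -0.492, -0.002]), 0.76)]
side wash_bottle [(array([ 0.624,  0.422, -0.004]), 0.72)]
22.4667 [-0.349   0.2599  0.8348]
```

View pics/w2.png

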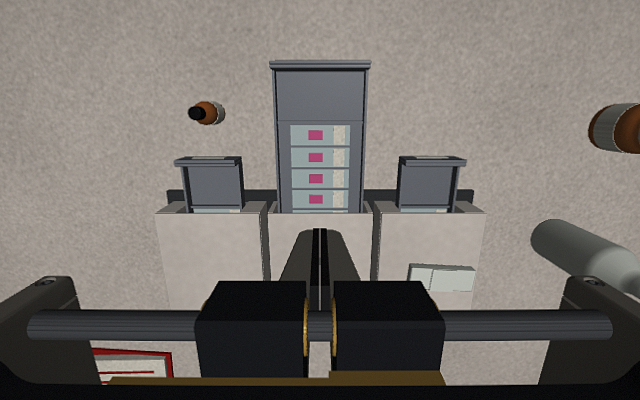

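The wide lip is far out at (320,65) and both narrow lips are level at row 160. The dropper at (207,112) is still standing.

```bash
python3 -c "
from h import *
print(workorder.finish_job())"
```

```text
the job is handed in; nothing more can be done
None
```

The narrow tray is pushed fully home, the wide tray is drawn out to its stop, and I handed the job in at about 22.5 s on the robot's clock.

- **Narrow tray:** I pushed it with the shut fingers until it stopped hard, at about 10 N. Its lip is now level with the shut tray's lip to within about 1 mm by depth.
- **Wide tray:** I hooked the shut fingers behind its lip without pinching it and drew it out. It stopped hard at about 12 N, with the tool 0.1 mm from where I had predicted. Depth puts the lip about 109 mm further out than the shut tray's; I take the 1 mm short of 110 mm as measurement error.
- **Everything else:** the shut tray did not move, and every bystander was found where it started, within the networks' scatter of about 4 mm. The arm was clear of everything above the rack when I handed in.

No check failed. The scene camera's depth readings were about 5 mm off from the other cameras', so I used the wrist camera's instead.

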